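Pin the hold-down arm shut

ROBOT

A 6-joint arm with a two-finger parallel gripper is mounted at the origin on a cart in front of the work surface, level with it; the furniture and walls round the work are solid. World frame = base frame: x ahead of the robot, y to its left, z up, the work surface at z = 0. Lengths are in mm, angles in rad, forces in N, time in s.
With the tool pointing down it reaches from about 350 to 775 mm from the base axis. Payload 7.3 kg.
Tool frame: the origin (TCP) lies at the very end of the fingers, on their centre line; the grasp point (between the pads) lies 19 mm behind it (bot.grip_point_offset is the distance from the TCP to the grasp point, in mm); z points along the fingers, y is the line along which they close (so a half turn about z gives the same grasp; the last joint's range is limited). The gripper opens to 92 mm and grips with 3 to 60 N. Pads are 19 mm wide; open, the fingers measure 130 mm over their backs; the gripper's body (75 mm by 190 mm) begins 47 mm behind the grasp point.
Start: joints at [1.027, 0.342, 1.524, -0, 1.275, -0.146], TCP at [203.368, 484.031, 226.741] pointing down, gripper open.
Joint ranges: [-2.53, 2.53], [-0.77, 2.02], [0.04, 2.7], [-1, 4.14], [0.28, 2.66], [-3.11, 3.11]. Speed limits (rad/s): [2.57, 2.57, 3.14, 3.14, 3.14, 3.14].

INTERFACE

Orientations are given as [roll, pitch, yaw] about the fixed x, y, z axes, in that order (R = Rz(yaw) Ry(pitch) Rx(roll)).
In Python, from plant import bot gives the robot as it stands. The module is installed in compiled form; this text tells all that it offers.
- The arm moves only by the shell command python3 -m jog 'ROWS' [OPENING]. ROWS is JSON, a list of rows, each a list of 6 numbers: the shift along the tool's x, y, z in mm, then the turn, a rotation vector about the tool's x, y, z in rad. In form: [[dx, dy, dz, rx, ry, rz], ...]. A call has 1 to 12 rows; each row shifts and turns the commanded pose from where the row before left it, along the tool's axes as they then stand; what a row does not reach is not made up. A row lasts 1/10 s, in which the tool goes at most 50 mm and 8.59 degrees, less where a joint would pass 70% of its speed; a pose out of reach is approached as far as the arm can. A call with a gripper value outside its range is refused whole. OPENING is the opening in per cent of the stroke, from 0 (shut) to 100 (fully open), set as the call begins (- or left out, the last holds). The fingers move at their own pace and stop on an object; the grip force is fixed at half the most. Time passes only in rows, so rows that do not move let the fingers close. It gives the time, the measured TCP pose, the force, the opening and the grip force at its end, in the units of the state.
- bot.get_obs(): the state, without advancing time (a new reading comes with each control period).
- bot.capture(name): name is "scene" or "top"; returns the picture (384x512x3 uint8, red, green, blue); there is no depth.
- bot.camera_model(name): a dict with "fx", "fy", "cx", "cy" (pixels), "position" and "orientation" of the camera in the world. Camera axes: x right, y down, z forward; pixel columns grow to the right and rows downward; lengths in mm; the calibration is good to about 2 mm. A picture is of the moment at which its call begins. camera_model takes no time and is no camera call.
- bot.close_job(): hands the job in; it is judged then, once.
Trained networks look in the newest picture that a camera, given by its name, has taken for a name from the list of things; names that differ only in an ending like _2 or _b are one class to them, and where a whole thing is asked for, a point or a joint stands for the part that bears it (a point fixed in the world has none). Each returns a list of dicts, best first, with "p" (0 to 1); they miss things now and then, are a little off and sometimes report something else, mostly with a low value. They report only what shows in the picture. A call takes as long as a camera call.
- bot.outline_of(target, camera): "mask" (384x512 bool, what is visible of it) and "pixel" ([column, row] in pixels, amid what is visible of it).
The state is a dict: "time": time; "joint_positions": joint angles; "dq": joint speeds; "tau": joint torques, N m; "tool_pos": TCP position; "tcp_rot": TCP orientation; "contact_force": force on the tool from outside, world axes, zero at the start; "moment": the same for the moment, N m; "grip_width": finger opening in mm; "finger_force": force on a finger pad.
Only numpy, scipy, OpenCV 4.12 (cv2) and the standard library are available. Lean on these libraries where they do the work, as an engineer would, in place of code of your own. Each camera call takes 0.05 s, during which the arm holds its last target. There are 200 camera calls.

TASK

Lock the red tin down in its fixture: swing the aluminium arm by its black knob back between the two blue ears until it stops, then put the long pin with the yellow grip down through the upper ear, the arm's eye and the lower ear, until its collar sits on the upper ear. Leave the short blue pin standing in its holder.

Things in the scene. Friction and masses are not known exactly. Their poses are not given: they have to be found in the camera images.
- yellow_pin: Long pin, upright in one of two holes (90 mm apart, 22 mm deep, 14 wide) of a wooden block 56 x 150 x 30 mm; which hole varies. From the foot up: steel shank 12 mm thick, 60 long; collar 44 mm wide, 5 thick; yellow round grip 22 mm wide, 45 tall. 110 mm in all, 0.12 kg. Origin: centre of the foot; z up along the pin.
- blue_pin: Short pin in the block's other hole, too short for the job: like the long one, but with a blue grip and a shank of only 26 mm. Origin: centre of its foot; z up. It stays where it is.
- fork_hole (a point): Centre of the upper ear's 30 mm hole, on its top face, 80 mm above the table. Axes of the fixed fixture: z up, y along its board towards the arm's pivot (170 mm off), x away from the robot. Ears 60 x 60 x 8 mm, the lower one's like hole 28 to 36 mm below this point; a wall up to this height joins them at x = -30 to -42 mm. The fork is open to +x. Board 120 x 250 x 12 mm, red tin on it.
- swing_arm (a joint): Arm angle (rad) about its upright pivot at x = 0, y = +170 mm of fork_hole. 0: at its stop, its 30 mm eye (170 mm out) under the upper hole; grows as it swings to +x, anticlockwise from above. Starts 0.4 to 0.85 open, stays where left (1 N at the knob). Arm top 12 mm below fork_hole. Black upright knob 85 mm from the pivot, 20 mm wide, from there to 33 mm above fork_hole's height.

How it is judged:
By the outcome, as a careful person would: the job done as asked, in the order asked, and still so for the second after the job is handed in, with the robot touching nothing.
It also fails if it takes over 40 s, if anything falls off the work surface, if the arm or the gripper's body presses on something with over 40 N, if the wrist force passes 120 N, or if a joint passes its speed limit or range.

## Working session

There is one attempt and no reset: what is moved stays moved. The work goes in short steps, Python scripts to look and compute and a shell command to move; the robot and the scene stay as the last step left them, time stands still between calls to the robot, and variables do not carry over. Pictures are saved under pics/ and viewed, at most 10 in all, crops included, and the job is handed in when it is done.

```bash
mkdir -p pics
cat > h.py <<'E'
import numpy as np, cv2
from plant import bot
from scipy.spatial.transform import Rotation as R
def ray(cam,px):
    m=bot.camera_model(cam); o=np.array(m["orientation"],float)
    M=o if o.shape==(3,3) else (R.from_quat(o) if o.size==4 else R.from_euler('xyz',o)).as_matrix()
    d=M@np.array([(px[0]-m["cx"])/m["fx"],(px[1]-m["cy"])/m["fy"],1]); return np.array(m["position"],float),d
def at_z(cam,px,z):
    p,d=ray(cam,px); return p+d*(z-p[2])/d[2]
def proj(cam,P):
    m=bot.camera_model(cam); o=np.array(m["orientation"],float)
    M=o if o.shape==(3,3) else (R.from_quat(o) if o.size==4 else R.from_euler('xyz',o)).as_matrix()
    c=M.T@(np.array(P,float)-m["position"]); return [c[0]/c[2]*m["fx"]+m["cx"],c[1]/c[2]*m["fy"]+m["cy"]]
def shot(cam,name):
    im=bot.capture(cam); cv2.imwrite(f"pics/{name}.png",cv2.cvtColor(im,cv2.COLOR_RGB2BGR)); return im
E
python3 - <<'E'
from h import *
for c in("scene","top"):
    shot(c,c+"1"); print(bot.camera_model(c))
    for t in("yellow_pin","blue_pin","swing_arm"):
        for r in bot.outline_of(t,c)[:2]:
            print(c,t,r["p"],r["pixel"],r["mask"].sum())
print(bot.get_obs())
E
```

```text
{'fx': 436.94683205624864, 'fy': 436.94683205624864, 'cx': 251.92250253704245, 'cy': 189.34046867163613, 'position': array([-42.88952237,  56.26648504, 686.35065189]), 'orientation': array([-2.33362695, -0.01728091, -2.09763629])}
scene yellow_pin 0.87 [277.1, 237.9] 514
scene yellow_pin 0.24 [248.0, 190.9] 6376
scene blue_pin 0.66 [232.6, 244.4] 459
scene swing_arm 0.85 [239.1, 160.5] 1324
{'fx': 436.91759344971575, 'fy': 436.91759344971575, 'cx': 253.9818866774222, 'cy': 193.850352934644, 'position': array([ 341.04954769, -252.68811446,  902.846807  ]), 'orientation': array([-2.95664091,  0.01643307, -1.57894167])}
top yellow_pin 0.57 [258.9, 258.1] 418
top yellow_pin 0.52 [281.5, 165.6] 7433
top blue_pin 0.63 [230.2, 228.2] 403
top swing_arm 0.7 [295.0, 143.9] 1465
top swing_arm 0.4 [262.3, 259.4] 381
{'time': 0.4, 'joint_positions': array([ 1.02702994e+00,  3.42145815e-01,  1.52423193e+00, -2.24724241e-05,
        1.27539203e+00, -1.45964964e-01]), 'dq': array([ 0.00071211, -0.00288137, -0.00077692,  0.00043249,  0.00031729,
       -0.00074926]), 'tau': array([-7.21440501e-04, -4.30719817e+01, -2.44190884e+01,  7.17291771e-02,
        5.01784938e-02, -5.13604357e-05]), 'tool_pos': array([203.3285813 , 483.98316233, 226.61864698]), 'tcp_rot': array([-3.14141428e+00, -4.49384000e-06,  2.74379778e+00]), 'contact_force': array([ 0.29495193,  0.61625718, -0.08256841]), 'moment': array([ 0.03812685, -0.06391358,  0.05466034]), 'finger_force': 0.0, 'grip_width': 91.94115677566903}
```

```bash
python3 -c "
import cv2,numpy as np
a=cv2.imread('pics/scene1.png');b=cv2.imread('pics/top1.png')
"
```

```text
(no output)
```

View pics/scene1.png

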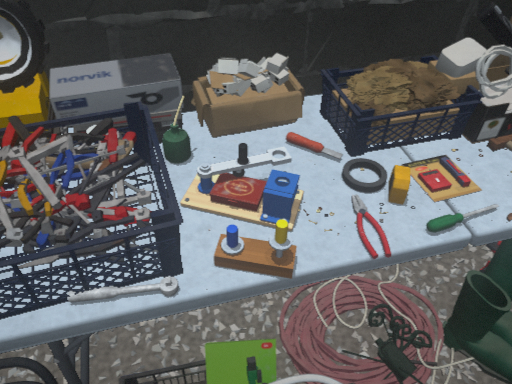

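View pics/top1.png

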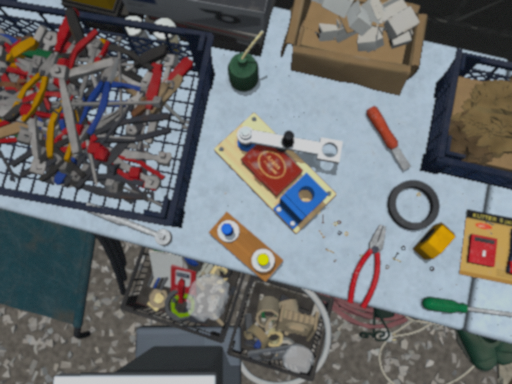

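The scene picture shows the yellow pin at (281,230), the blue pin at (232,236), the fork hole near (282,182) and the knob near (243,150). In the top picture the yellow pin is at (263,260), the hole at (306,195), the knob at (289,138) and the pivot at (245,138). I'll zoom in for more exact pixels.

Run:
```python
import cv2,numpy as np
a=cv2.imread('pics/scene1.png')[135:285,180:310];b=cv2.imread('pics/top1.png')[110:290,205:350]
f=lambda i,h:cv2.resize(i,None,fx=h/i.shape[0],fy=h/i.shape[0],interpolation=cv2.INTER_CUBIC)
# side by side: scene scale 3, top scale 3
A=cv2.resize(a,None,fx=3,fy=3,interpolation=cv2.INTER_CUBIC);B=cv2.resize(b,None,fx=2.75,fy=2.75,interpolation=cv2.INTER_CUBIC)
H=max(A.shape[0],B.shape[0]);c=np.zeros((H,A.shape[1]+B.shape[1],3),np.uint8);c[:A.shape[0],:A.shape[1]]=A;c[:B.shape[0],A.shape[1]:]=B
print(c.shape);cv2.imwrite('pics/crop1.png',c)
```

```text
(495, 789, 3)
```

View pics/crop1.png

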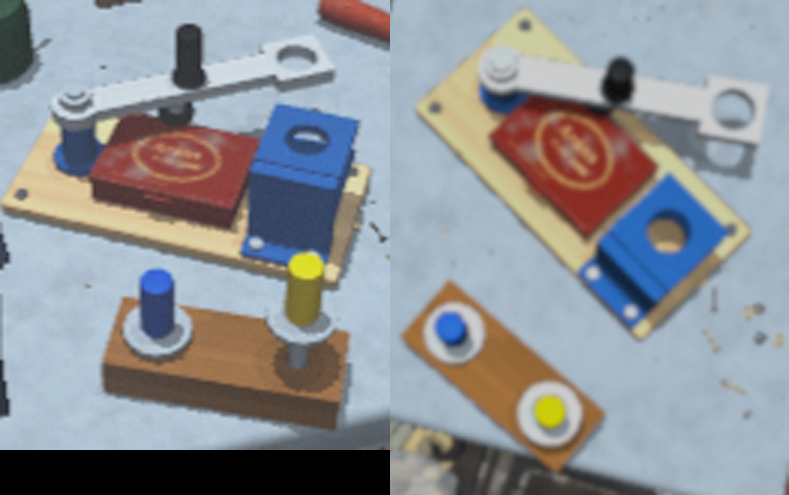

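Run:
```python
from h import *
d=dict(hole=((282.3,181.7),(306.1,194.4),80),eye=((279.3,153.7),(330.1,149.6),68),piv=((204.7,169.3),(245,134.4),72),knob=((242.7,145.3),(289.7,134.7),113),
 yel=((282.3,223.3),(263.5,259.5),118),blue=((232.3,228.3),(227.5,229.3),84),
 b1=((180+3,135+65),None,12))
P={}
for k,(s,t,z) in d.items():
    if t is None: continue
    a=at_z("scene",s,z);b=at_z("top",t,z);P[k]=(a+b)/2
    p,u=ray("scene",s);q,v=ray("top",t);u/=np.linalg.norm(u);v/=np.linalg.norm(v)
    A=np.c_[u,-v];x=np.linalg.lstsq(A,q-p,rcond=None)[0]
    print(k,a.round(1),b.round(1),"tri",((p+u*x[0]+q+v*x[1])/2).round(1))
h=P['hole'];w=P['piv']-h;print("piv-hole",np.linalg.norm(w[:2]),np.degrees(np.arctan2(w[1],w[0])))
w=P['eye']-P['piv'];print("eye-piv",np.linalg.norm(w[:2]),np.degrees(np.arctan2(w[1],w[0])))
w=P['knob']-P['piv'];print("knob-piv",np.linalg.norm(w[:2]),np.degrees(np.arctan2(w[1],w[0])))
w=P['blue']-P['yel'];print(np.linalg.norm(w[:2]),np.degrees(np.arctan2(w[1],w[0])))
```

```text
hole [ 489.5 -337.6   80. ] [ 492.9 -340.1   80. ] tri [ 493.8 -340.6   75.2]
eye [ 581.1 -390.1   68. ] [ 584.6 -391.4   68. ] tri [ 585.4 -392.5   64.1]
piv [ 609.9 -219.3   72. ] [ 616.9 -223.4   72. ] tri [ 619.9 -223.3   62.8]
knob [ 597.1 -304.8  113. ] [ 601.6 -309.2  113. ] tri [ 604.  -309.2  106.6]
yel [ 366.3 -254.4  118. ] [ 369.1 -256.9  118. ] tri [ 369.4 -256.9  113.7]
blue [ 425.2 -186.7   84. ] [ 427.1 -190.1   84. ] tri [ 428.1 -189.1   79.6]
piv-hole 169.51013256212343 43.869262309824165
eye-piv 172.1304918981839 -100.22681215672128
knob-piv 86.79284451327719 -99.32386760105783
89.12411604456067 49.0076652936381
```

```bash
python3 -m jog '[[-44,-11,-8,0,0,0.0911],[-44,-11,-8,0,0,0.0911],[-44,-11,-8,0,0,0.0911],[-44,-11,-8,0,0,0.0911],[-44,-11,-8,0,0,0.0911],[-44,-11,-8,0,0,0.0911],[-44,-11,-8,0,0,0.0911],[-44,-11,-8,0,0,0.0911],[-44,-11,-8,0,0,0.0911]]' 60
cat >> h.py <<'E'
def to(x,y,z,ang,n):
    """rows-equal step to TCP target with tool y along world angle ang (deg); constant tool-frame step"""
    o=bot.get_obs(); p=o["tool_pos"]; M=R.from_euler('xyz',o["tcp_rot"])
    ty=M.as_matrix()[:,1]; a0=np.degrees(np.arctan2(ty[1],ty[0])); da=np.radians((ang-a0+90)%180-90); rz=-da/n
    print("now",p.round(1),"ydir",a0.round(1),"rpy",o["tcp_rot"].round(3),"rel tool (no turn)",(M.inv().apply(np.array([x,y,z])-p)).round(1))
    # constant step s.t. sum of rotated steps = rel
    rel=M.inv().apply(np.array([x,y,z])-p)
    S=sum(R.from_rotvec([0,0,rz*i]).as_matrix() for i in range(n)); s=np.linalg.solve(S,rel)
    print("step",s.round(2),"rz",round(rz,4),"x",n,"len",np.linalg.norm(s).round(1))
E
python3 -c "
from h import *
to(599.3,-307,160,-28,10)"
```

```text
time: 1.3
tool_pos: [415.9, 146.6, 299.1]
tcp_rot: [3.141, 0.0, 1.92]
contact_force: [0.5, -0.5, -0.3]
grip_width: 55.1
finger_force: 0.0
now [415.9 146.6 299.1] ydir 20.0 rpy [3.141 0.    1.92 ] rel tool (no turn) [-489.    17.   139.1]
step [-46.16  20.16  13.91] rz 0.0838 x 10 len 52.3
```

```bash
python3 -m jog '[[-42,18.3,12.6,0,0,0.0762],[-42,18.3,12.6,0,0,0.0762],[-42,18.3,12.6,0,0,0.0762],[-42,18.3,12.6,0,0,0.0762],[-42,18.3,12.6,0,0,0.0762],[-42,18.3,12.6,0,0,0.0762],[-42,18.3,12.6,0,0,0.0762],[-42,18.3,12.6,0,0,0.0762],[-42,18.3,12.6,0,0,0.0762],[-42,18.3,12.6,0,0,0.0762],[-42,18.3,12.6,0,0,0.0762],[0,0,0,0,0,0]]'
python3 -c "
from h import *
to(599.3,-307,82,-28,3)
shot('scene','s2')
for c in ('scene',): print(proj(c,[599.3,-307,113]))"
```

```text
time: 2.5
tool_pos: [596.4, -311.1, 156.9]
tcp_rot: [-3.139, 0.001, 1.078]
contact_force: [-0.6, 0.1, 0.7]
grip_width: 55.0
finger_force: 0.0
now [ 596.4 -311.1  156.9] ydir -28.2 rpy [-3.139e+00  1.000e-03  1.078e+00] rel tool (no turn) [ 5.1  0.8 74.9]
step [ 1.7   0.28 24.97] rz -0.0014 x 3 len 25.0
[np.float64(243.08583269169085), np.float64(144.4484569957643)]
```

View pics/s2.png

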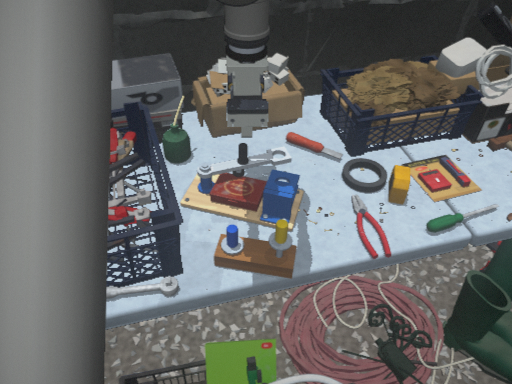

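The gripper hovers at about (247,115), directly above the knob at (243,150). Now I'll lower it and grip.

```bash
python3 -m jog '[[2,0.5,20,0,0,0],[2,0.5,20,0,0,0],[1,0,20,0,0,0],[0,0,15,0,0,0],[0,0,0,0,0,0]]'
python3 -m jog '[[0,0,0,0,0,0],[0,0,0,0,0,0],[0,0,0,0,0,0],[0,0,0,0,0,0]]' 0
python3 - <<'E'
from h import *
to(599.3,-307,82,-28,1)
E
```

```text
time: 3.05
tool_pos: [600.7, -299.9, 83.1]
tcp_rot: [-3.137, -0.001, 1.087]
contact_force: [0.2, 0.3, -0.2]
grip_width: 55.2
finger_force: 0.0
time: 3.45
tool_pos: [601.9, -301.8, 86.0]
tcp_rot: [3.14, 0.0, 1.086]
contact_force: [0.4, -0.1, -1.2]
grip_width: 27.4
finger_force: 0.0
now [ 601.9 -301.8   86. ] ydir -27.8 rpy [3.14  0.    1.086] rel tool (no turn) [-5.8  0.1  4. ]
step [-5.79  0.09  4.  ] rz 0.0035 x 1 len 7.0
```

```bash
python3 -m jog '[[-3,0,2,0,0,0],[0,0,0,0,0,0],[0,0,0,0,0,0],[0,0,0,0,0,0]]'
python3 - <<'E'
from h import *
import time
for i in range(2): print(bot.get_obs()["tool_pos"].round(1), bot.get_obs()["joint_positions"].round(4))
to(552.4,-280,82,-46,10)
E
```

```text
time: 3.85
tool_pos: [600.7, -304.2, 83.9]
tcp_rot: [3.14, -0.0, 1.086]
contact_force: [0.8, 3.0, 5.3]
grip_width: 19.9
finger_force: 30.0
[ 600.7 -304.2   83.9] [-5.8280e-01  7.3660e-01  1.2500e+00  7.0000e-04  1.1536e+00 -9.7900e-02]
[ 600.7 -304.2   83.9] [-5.8280e-01  7.3660e-01  1.2500e+00  7.0000e-04  1.1536e+00 -9.7900e-02]
now [ 600.7 -304.2   83.9] ydir -27.8 rpy [ 3.14  -0.     1.086] rel tool (no turn) [ -1.1 -54.    1.8]
step [-0.88 -5.35  0.18] rz 0.0318 x 10 len 5.4
```

```bash
python3 -m jog '[[-1.6,-5.2,0,0,0,0.065],[-1.6,-5.2,0,0,0,0.065],[-1.6,-5.2,0,0,0,0.065],[-1.6,-5.2,0,0,0,0.065],[-1.6,-5.2,0,0,0,0.065],[-1.6,-5.2,0,0,0,0.065],[-1.6,-5.2,0,0,0,0.065],[-1.6,-5.2,0,0,0,0.065]]' 
python3 -m jog '[[-0.8,-2.6,0,0,0,0.03],[-0.8,-2.6,0,0,0,0.03]]' 
python3 -m jog '[[-0.8,-2.6,0,0,0,0.03]]'
python3 - <<'E'
from h import *
o=bot.get_obs()["tool_pos"][:2];h=np.array([491.2,-338.8]);u=np.array([.72,.693]);x=np.array([.693,-.72])
print("fixture frame knob",(o-h)@x,(o-h)@u)
to(552.4,-280,82,-65,1)
shot('top','t3')
E
```

```text
time: 4.65
tool_pos: [562.7, -285.3, 83.9]
tcp_rot: [3.14, -0.004, 0.563]
contact_force: [9.0, 8.4, 4.3]
grip_width: 19.3
finger_force: 30.0
time: 4.85
tool_pos: [559.0, -281.8, 83.9]
tcp_rot: [3.14, -0.005, 0.505]
contact_force: [8.5, 7.4, 3.6]
grip_width: 19.4
finger_force: 30.0
time: 4.95
tool_pos: [557.4, -280.2, 84.0]
tcp_rot: [3.139, -0.005, 0.475]
contact_force: [16.1, 0.5, -2.0]
grip_width: 19.6
finger_force: 30.0
fixture frame knob 3.7113194861344425 88.29559750536035
now [ 557.4 -280.2   84. ] ydir -62.8 rpy [ 3.139 -0.005  0.475] rel tool (no turn) [-4.4 -2.5  1.9]
step [-4.39 -2.49  1.95] rz 0.0384 x 1 len 5.4
```

View pics/t3.png

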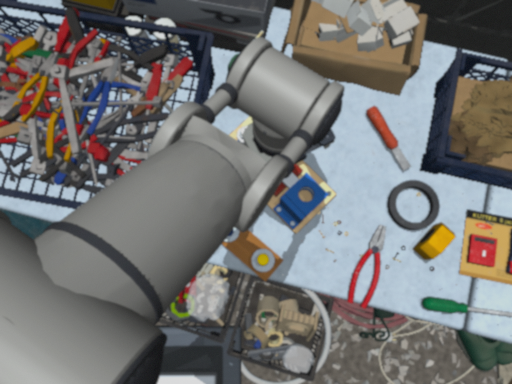

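Top picture: the arm covers most of the fixture. The upper ear's hole at (306,195) now shows white or grey through it, so the eye is at or near its place. I'll push gently to find the stop.

```bash
for i in 1; do python3 -m jog '[[0.9,-2.3,0,0,0,0],[0,0,0,0,0,0]]'; done
python3 -m jog '[[-0.3,-1.5,0,0,0,0],[0,0,0,0,0,0]]'
```

```text
time: 5.2
tool_pos: [557.5, -280.2, 84.0]
tcp_rot: [3.135, -0.005, 0.476]
contact_force: [10.2, -1.5, -1.6]
grip_width: 19.2
finger_force: 30.0
time: 5.4
tool_pos: [557.5, -280.2, 84.0]
tcp_rot: [3.132, -0.006, 0.476]
contact_force: [14.7, -5.9, -3.8]
grip_width: 19.5
finger_force: 30.0
```

```bash
python3 -m jog '[[0,0,0,0,0,0],[0,0,0,0,0,0],[0,0,0,0,0,0],[0,0,-20,0,0,0],[0,0,-40,0,0,0],[0,0,-30,0,0,0],[0,0,0,0,0,0]]' 60
python3 - <<'E'
from h import *
to(368.5,-256,160,-63,4)
E
```

```text
time: 6.1
tool_pos: [555.2, -279.0, 177.9]
tcp_rot: [3.135, -0.004, 0.476]
contact_force: [-0.0, -0.2, 1.1]
grip_width: 54.8
finger_force: 0.0
now [ 555.2 -279.   177.9] ydir -62.7 rpy [ 3.135 -0.004  0.476] rel tool (no turn) [-155.5 -106.    16.5]
step [-38.91 -26.44   4.13] rz 0.0011 x 4 len 47.2
```

```bash
python3 -m jog '[[-39,-26.4,2,0.006,0,0],[-39,-26.4,2,0,0,0],[-39,-26.4,2,0,0,0],[-39,-26.4,2,0,0,0],[0,0,0,0,0,0],[0,0,0,0,0,0]]'
python3 - <<'E'
from h import *
to(368.5,-256,77,-63,1)
a=shot('scene','s4'); b=shot('top','t4')
A=cv2.resize(a[100:290,170:330],None,fx=2.5,fy=2.5,interpolation=cv2.INTER_CUBIC);B=cv2.resize(b[105:295,200:350],None,fx=2.5,fy=2.5,interpolation=cv2.INTER_CUBIC)
cv2.imwrite('pics/crop4.png',cv2.cvtColor(np.hstack([A,B]),cv2.COLOR_RGB2BGR))
E
```

```text
time: 6.7
tool_pos: [365.5, -255.1, 165.3]
tcp_rot: [-3.135, 0.0, 0.474]
contact_force: [0.3, -0.1, -0.1]
grip_width: 54.9
finger_force: 0.0
now [ 365.5 -255.1  165.3] ydir -62.8 rpy [-3.135  0.     0.474] rel tool (no turn) [ 2.3  2.7 88.3]
step [ 2.27  2.72 88.29] rz 0.003 x 1 len 88.4
```

View pics/crop4.png

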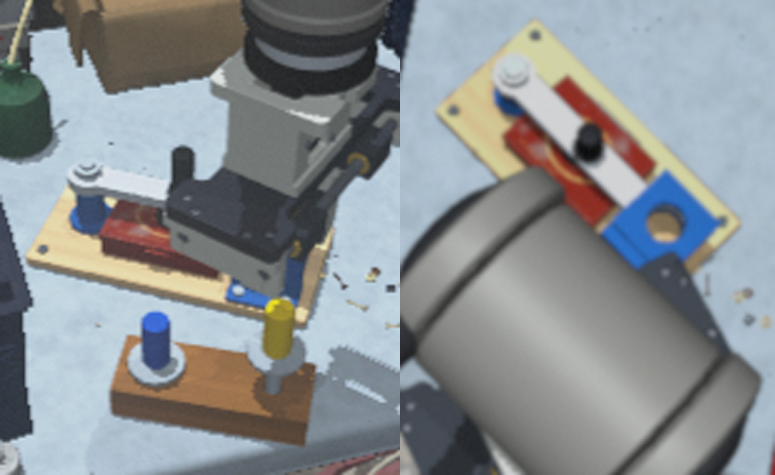

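The arm now lies across the tin into the fork, with the hole clear at (665,222) of the crop. The gripper is over the yellow pin, so I'll descend and grip.

```bash
python3 -m jog '[[2,2.5,20,-0.006,0,0],[0,0,25,0,0,0],[0,0,25,0,0,0],[0,0,18,0,0,0],[0,0,0,0,0,0],[0,0,0,0,0,0]]'
python3 - <<'E'
from h import *
to(368,-256,77,-63,1)
a=shot('scene','s5')
cv2.imwrite('pics/crop5.png',cv2.cvtColor(cv2.resize(a[140:290,190:330],None,fx=3,fy=3,interpolation=cv2.INTER_CUBIC),cv2.COLOR_RGB2BGR))
E
```

```text
time: 7.4
tool_pos: [370.1, -256.7, 77.5]
tcp_rot: [-3.141, -0.0, 0.476]
contact_force: [-0.1, -0.2, -0.2]
grip_width: 55.2
finger_force: 0.0
now [ 370.1 -256.7   77.5] ydir -62.7 rpy [-3.141 -0.     0.476] rel tool (no turn) [-1.6 -1.6  0.5]
step [-1.57 -1.59  0.52] rz 0.0052 x 1 len 2.3
```

View pics/crop5.png

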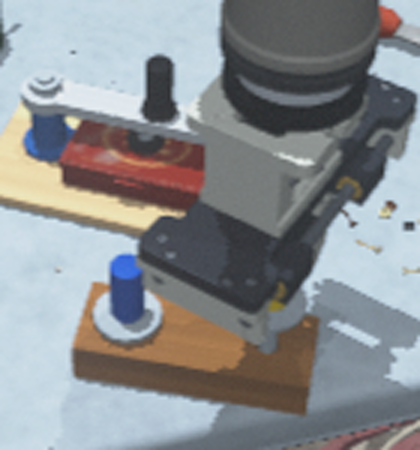

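The fingers straddle the yellow grip just above the collar, at about (275,295) in the crop. The blue pin is clear. Closing now.

```bash
python3 -m jog '[[-1,-1,0,0,0,0],[0,0,0,0,0,0],[0,0,0,0,0,0],[0,0,0,0,0,0],[0,0,0,0,0,0],[0,0,0,0,0,0],[0,0,0,0,0,0]]' 0
```

```text
time: 8.15
tool_pos: [368.1, -256.2, 77.7]
tcp_rot: [3.141, -0.0, 0.476]
contact_force: [-0.9, 0.8, 3.2]
grip_width: 21.6
finger_force: 30.0
```

```bash
python3 -m jog '[[0,0,-8,0,0,0],[0,0,-15,0,0,0],[0,0,-25,0,0,0],[0,0,-30,0,0,0],[0,0,-22,0,0,0],[0,0,0,0,0,0]]'
python3 - <<'E'
from h import *
to(493,-340.3,177,-63,5)
E
```

```text
time: 8.75
tool_pos: [369.2, -257.2, 180.4]
tcp_rot: [3.136, -0.002, 0.476]
contact_force: [0.6, 1.0, -1.6]
grip_width: 21.8
finger_force: 30.0
now [ 369.2 -257.2  180.4] ydir -62.7 rpy [ 3.136e+00 -2.000e-03  4.760e-01] rel tool (no turn) [ 72.  130.6   4.3]
step [14.45 26.09  0.85] rz 0.0009 x 5 len 29.8
```

```bash
python3 -m jog '[[8,15,0,0,0,0],[16,30,0,0,0,0],[16,30,0,0,0,0],[16,30,0,0,0,0],[11,18,0,0,0,0],[5,7.5,0,0,0,0],[0,0,0,0,0,0],[0,0,0,0,0,0],[0,0,0,0,0,0]]'
python3 - <<'E'
from h import *
to(493,-340.3,177,-63,1)
p=bot.get_obs()["tool_pos"]
a=shot('scene','s6'); b=shot('top','t6')
for P in ([p[0],p[1],p[2]-69.7],[493,-340.3,80]): print(((np.array(proj('scene',P))-[215,110])*3.5).round())
A=cv2.resize(a[110:250,215:340],None,fx=3.2,fy=3.2,interpolation=cv2.INTER_CUBIC);B=cv2.resize(b[110:250,240:350],None,fx=3.2,fy=3.2,interpolation=cv2.INTER_CUBIC)
cv2.imwrite('pics/crop6.png',cv2.cvtColor(np.hstack([A,B]),cv2.COLOR_RGB2BGR))
E
```

```text
time: 9.65
tool_pos: [490.9, -338.5, 177.5]
tcp_rot: [-3.141, 0.0, 0.476]
contact_force: [0.1, -0.4, -1.9]
grip_width: 21.8
finger_force: 30.0
now [ 490.9 -338.5  177.5] ydir -62.7 rpy [-3.141  0.     0.476] rel tool (no turn) [1.  2.6 0.5]
step [1.03 2.59 0.46] rz 0.0045 x 1 len 2.8
[239. 213.]
[236. 246.]
```

View pics/crop6.png

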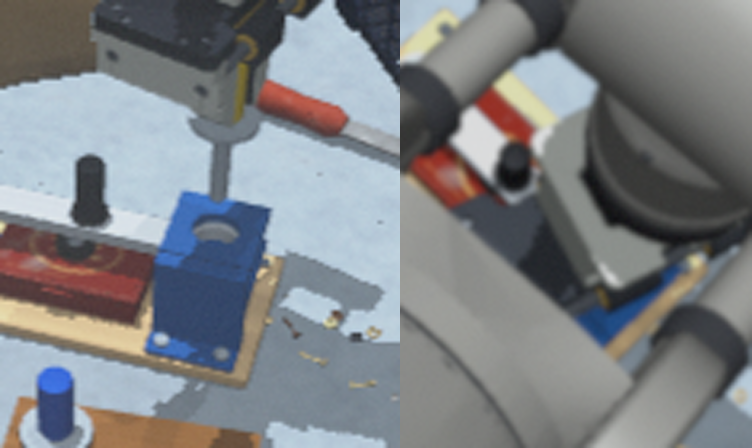

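The shank hangs over the ear with its foot at about (219,198) in the crop; the hole is at (215,232), and the projection agrees. I'll lower it in stages.

```bash
python3 -m jog '[[0.5,0.5,15,0,0,0],[0,0,15,0,0,0],[0,0,8,0,0,0],[0,0,0,0,0,0]]'
python3 -m jog '[[0,0,10,0,0,0],[0,0,10,0,0,0],[0,0,10,0,0,0],[0,0,0,0,0,0]]'
```

```text
time: 10.15
tool_pos: [491.7, -338.8, 138.6]
tcp_rot: [-3.139, 0.001, 0.476]
contact_force: [-0.6, -1.2, -2.3]
grip_width: 21.1
finger_force: 30.0
time: 10.55
tool_pos: [491.6, -338.6, 107.6]
tcp_rot: [-3.138, 0.001, 0.476]
contact_force: [-1.0, -0.4, -1.0]
grip_width: 21.5
finger_force: 30.0
```

```bash
python3 -m jog '[[0,0,8,0,0,0],[0,0,6,0,0,0],[0,0,0,0,0,0]]'
python3 -m jog '[[0,0,2,0,0,0],[0,0,1.5,0,0,0],[0,0,0,0,0,0]]'
```

```text
time: 10.85
tool_pos: [492.0, -339.0, 94.5]
tcp_rot: [-3.14, 0.001, 0.476]
contact_force: [0.1, 0.4, -2.0]
grip_width: 22.1
finger_force: 30.0
time: 11.15
tool_pos: [492.5, -339.3, 92.0]
tcp_rot: [3.142, -0.0, 0.476]
contact_force: [0.0, -0.0, -1.0]
grip_width: 21.0
finger_force: 30.0
```

```bash
python3 -m jog '[[0,0,1.5,0,0,0],[0,0,1,0,0,0],[0,0,0,0,0,0]]'
python3 -m jog '[[0,0,0,0,0,0],[0,0,0,0,0,0],[0,0,0,0,0,0],[0,0,0,0,0,0]]' 60
```

```text
time: 11.45
tool_pos: [492.5, -339.4, 89.9]
tcp_rot: [3.141, -0.0, 0.476]
contact_force: [-0.6, 1.1, 1.8]
grip_width: 21.4
finger_force: 30.0
time: 11.85
tool_pos: [492.5, -339.4, 89.5]
tcp_rot: [3.142, -0.0, 0.476]
contact_force: [0.6, -0.3, -0.1]
grip_width: 48.9
finger_force: 0.0
```

Released at the seating height. I'll retract up and look.

```bash
python3 -m jog '[[0,0,0,0,0,0],[0,0,-15,0,0,0],[0,0,-35,0,0,0],[0,0,-45,0,0,0],[10,45,0,0,0,0],[10,45,0,0,0,0],[10,45,0,0,0,0],[0,0,0,0,0,0],[0,0,0,0,0,0]]'
python3 - <<'E'
from h import *
a=shot('scene','s7'); b=shot('top','t7')
print(((np.array(proj('scene',[492.5,-339.4,85]))-[180,110])*3).round())
A=cv2.resize(a[110:280,180:310],None,fx=3,fy=3,interpolation=cv2.INTER_CUBIC);B=cv2.resize(b[110:280,215:345],None,fx=3,fy=3,interpolation=cv2.INTER_CUBIC)
cv2.imwrite('pics/crop7.png',cv2.cvtColor(np.hstack([A,B]),cv2.COLOR_RGB2BGR))
E
```

```text
time: 12.75
tool_pos: [580.6, -445.7, 182.2]
tcp_rot: [-3.138, 0.001, 0.475]
contact_force: [-0.3, 0.6, -0.5]
grip_width: 54.9
finger_force: 0.0
[307. 206.]
```

View pics/crop7.png

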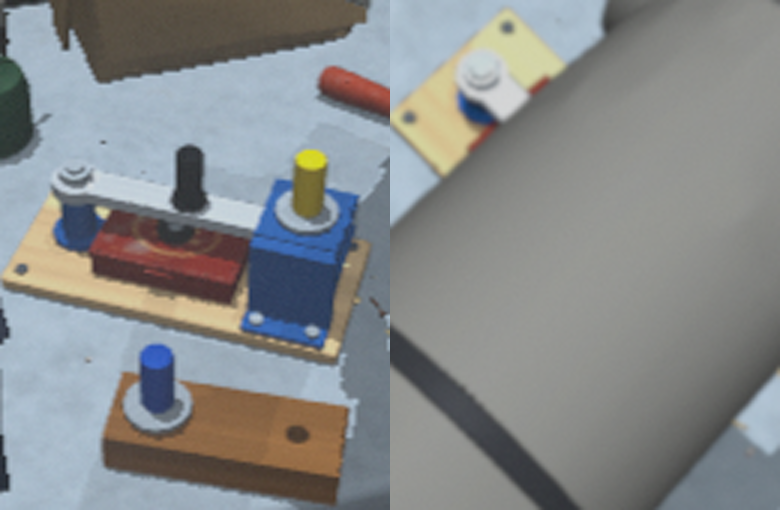

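The collar sits flat on the upper ear at (307,212) in the crop, and the arm is in the fork. The blue pin still stands at (157,380) in its holder, and the robot is clear.

```bash
python3 -c "
from plant import bot
print(bot.close_job())"
```

```text
the job is handed in; nothing more can be done
None
```

The job is handed in: the arm is swung back to its stop, the yellow pin is down through both ears and the arm's eye with its collar on the upper ear, and the blue pin still stands in its holder; the robot's clock stood at about 13 s, and no verdict came back.

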